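Hold a spring clip open over a price card

TASK

Squeeze the red spring clip open, lift it off the wooden rail where it is parked, and bring it to the price card so that its wide-open jaws straddle the middle of the card's top edge, one jaw on each side and clearly below the edge but touching nothing, ready for a price slip to be slid in. Finish while still holding the clip squeezed open there: do not let it bite the card or let go of it. Leave the card stand, the bottles and the cup standing where they are.

Things in the scene. Friction and masses are not known exactly. Their poses are not given: they have to be found in the camera images.
- clip: Loose red squeeze clip, about 120 g, parked jaws-down on the wooden rail. Origin: centre of its steel hinge barrel (10 mm diameter, 36 mm long, along y). z points up between the handles, x across the clip, the way the handles are squeezed. Two jaws (34 mm wide along y, 4 mm thick) reach 34 mm below the origin, two handles rise in a V to 49 mm above it (54 mm when squeezed).
- clip_grip (a point): Point midway between the two flat handles (4 mm thick, 30 mm wide along the clip's y, dark rubber patches outside), 40 mm above the clip's origin: the height to grip. Parked, the handles' upper ends are 55 mm apart over the outside (64 mm with jaws fully shut); squeezed to the stop the handles are parallel, 20 mm over the outside. That takes about 9 N on each handle here.
- jaw_a (a joint): Hinge of the clip half on the clip's +x side, rad. 0 = as parked (jaws parallel, 8 mm apart on the rail); grows as the handles are squeezed, to the stop at 0.34 (handles parallel, jaw tips about 30 mm apart and 31 mm below the clip's origin); a spring pulls it towards -0.1 (jaws shut). Both halves are geared together and move equally.
- jaw_b (a joint): The same for the half on the clip's -x side; always about equal to jaw_a.
- tip_a (a point): Inner lower edge of the jaw on the clip's +x side, in the middle of its width: 34 mm below and 4 mm beside the clip's origin when parked.
- tip_b (a point): The same point of the jaw on the clip's -x side.
- rail: Fixed parking rail: grey base 80 x 150 x 12 mm, two posts and a wooden strip 8 mm thick (x), 150 mm long (y), 40 mm tall, whose top edge is 100 mm above the base's underside. Origin: centre of the base's underside. The clip straddles the strip, its barrel resting on the top edge, its y axis along the strip.
- card: Loose price card stand, about 0.7 kg: dark foot 90 x 130 x 14 mm with an upright white card 4 mm thick (x), 120 mm wide (y), with a green band along the top, colour patches below and an orange mark at the middle of the top edge, on both faces. The straight top edge is 120 mm above the foot's underside. Origin: centre of the foot's underside; z up.
- card_top (a point): Middle of the card's top edge, 120 mm above the card stand's origin.
- blue_bottle: Blue bottle, 48 mm diameter, 130 mm tall, bystander. Origin: centre of its underside.
- white_bottle: White jar with green cap, 48 mm diameter, 110 mm tall, bystander. Origin: centre of its underside.
- cup: Yellow measuring cup, 66 mm diameter, 60 mm tall, bystander. Origin: centre of its underside.
There are look-alikes about, which are no part of the job. Of the things like the clip, leave any that is yellow; of the rest the larger one is meant.

How it is judged:
On the way:
1. The clip, held in the fingers, is lifted clear of the rail (its hinge at least 40 mm above the rail's top edge) (height (world z) of clip above 0.14 m and contact force between the fingers and clip above 2 N and contact force between clip and rail below 0.1 N), for 0.1 s.
At the end, for the whole second after the job is handed in: Fingers hold the clip open (both hinges over 0.2 rad) and still, a jaw each side of the card, tips 8 mm or more below its top edge, hinge above it, within 20 mm of the middle and 0.3 rad of its line, not touching card or rail. Card moved under 15 mm and upright; bottles, cup under 20 mm (value of joint each of jaw_a, jaw_b above 0.2 rad and ((x of tip_a in the frame of card above 0.004 m and x of tip_b in the frame of card below -0.004 m) or (x of tip_b in the frame of card above 0.004 m and x of tip_a in the frame of card below -0.004 m)) and z of each of tip_a, tip_b in the frame of card below 0.112 m and z of clip in the frame of card above 0.12 m and y of clip in the frame of card between -0.02 and 0.02 m and angle between the y axis of clip and the y axis of card, either way round below 0.3 rad and contact force between the fingers and clip above 2 N and contact force between clip and card below 1 N and contact force between clip and rail below 0.1 N and linear speed of clip below 0.02 m/s and angle between card's own z axis and vertical below 0.05 rad and distance of card from where it was at the start of the episode below 0.015 m and distance of each of blue_bottle, white_bottle, cup from where it was at the start of the episode below 0.02 m); the arm keeps its last pose, push and grip.
It fails at once if the card stand is tipped or pushed more than 30 mm (angle between card's own z axis and vertical above 0.3 rad or distance of card from where it was at the start of the episode above 0.03 m).
It fails at once if a bottle or the cup is pushed more than 30 mm or knocked over (distance of any of blue_bottle, white_bottle, cup from where it was at the start of the episode above 0.03 m or angle between any of blue_bottle, white_bottle, cup's own z axis and vertical above 0.4 rad).
It also fails if it takes over 35 s, if anything falls off the work surface, if the arm or the gripper's body presses on something with over 40 N, if the wrist force passes 120 N, or if a joint passes its speed limit or range.

ROBOT

A 6-joint arm with a two-finger parallel gripper is mounted at the origin on the work surface. World frame = base frame: x ahead of the robot, y to its left, z up, the work surface at z = 0. Lengths are in m, angles in rad, forces in N, time in s.
With the tool pointing down it reaches from about 0.225 to 0.875 m from the base axis. Payload 3.4 kg.
Tool frame: the origin (TCP) lies midway between the tips of the shut fingers; the grasp point (between the pads) lies 19 mm behind it (manip.grasp_offset is the distance from the TCP to the grasp point, in m); x points along the fingers, y is the direction in which the jaws open and shut, and the axes are right-handed (so a half turn about x gives the same grasp; the last joint's range is limited). The gripper opens to 85 mm and grips with 20 to 120 N. Pads are 22 mm wide; open, the fingers measure 114 mm over their backs; the gripper's body (76 mm by 85 mm) begins 54 mm behind the grasp point. The pads swing forward as they close: fully open they stand 13 mm farther back than shut.
Start: joints at [1.098, 0.276, 1.505, -0, 1.361, -0.121], TCP at [0.198, 0.54, 0.231] pointing down, gripper open.
Joint ranges: [-2.89, 2.89], [-0.75, 2.08], [0.22, 2.7], [-1.18, 4.32], [0.11, 2.71], [-2.7, 2.7]. Speed limits (rad/s): [2.57, 2.57, 3.14, 3.14, 3.14, 3.14].

INTERFACE

Orientations are given as a unit quaternion [w, x, y, z].
In Python, from rig import manip gives the robot as it stands.
- The arm moves only by the shell command python3 -m creep 'ROWS' [OPENING] [FORCE]. ROWS is a JSON object of lists of equal length, an entry for each row: "delta_pos": the shift along the tool's x, y, z in cm, a list of three; "dr": the turn, a rotation vector about the tool's x, y, z in rad, a list of three. In form: {"delta_pos": [[dx, dy, dz], ...], "dr": [[rx, ry, rz], ...]}. A call has 1 to 10 rows; each row is the pose to reach, as a shift and turn from the pose commanded when the call began, along the tool's axes at that moment; what a row does not reach only later rows make up. A row lasts 1/10 s, in which the tool goes at most 50 mm and 8.59 degrees, less where a joint would pass 70% of its speed; a pose out of reach is approached as far as the arm can. A call with a gripper value outside its range is refused whole. OPENING is the opening, from -1 (shut) to 1 (fully open), set as the call begins (- or left out, the last holds). The fingers move at their own pace and stop on an object; FORCE is the grip in N (left out, the last holds). Time passes only in rows, so rows that repeat a pose let the fingers close. It gives the time, the measured TCP pose, the force and the opening at its end, in the units of the state.
- manip.get_state(): the state, without advancing time (a new reading comes with each control period).
- manip.get_image(name): name is "scene" or "top" or "wrist"; returns a dict with "pixels" (480x640x3 uint8, blue, green, red), "depth" (480x640 float32, m along the optical axis (not along the pixel's ray), 0 where there is no reading), "intrinsics" (3x3 intrinsics, pixels), "rvec" (rotation vector, rad) and "tvec" (3), from world to camera coordinates, as OpenCV has them. Camera axes: x right, y down, z forward; pixel columns grow to the right and rows downward; lengths in m; the calibration is good to about 2 mm. The wrist camera is an equidistant fisheye: a pixel r from the principal point sees the ray r / f radians off the axis. A picture is of the moment at which its call begins.
- manip.sign_off(): hands the job in, once; it reports no verdict.
The state is a dict: "clock": time; "qpos": joint angles; "qd": joint speeds; "effort": joint torques, N m; "position": TCP position; "ee_rot": TCP orientation; "contact_force": force on the tool from outside, world axes, zero at the start; "moment": the same for the moment, N m; "width": finger opening in m.
Only numpy, scipy, OpenCV 4.12 (cv2) and the standard library are available. Lean on these libraries where they do the work, as an engineer would, in place of code of your own. Each camera call takes 0.05 s, during which the arm holds its last target. There are 200 camera calls.

## Working session

There is one attempt and no reset: what is moved stays moved. The work goes in short steps, Python scripts to look and compute and a shell command to move; the robot and the scene stay as the last step left them, time stands still between calls to the robot, and variables do not carry over. Pictures are saved under pics/ and viewed, about 8 in all and at most 12, crops included, and the job is handed in when it is done.

```bash
ls; mkdir -p pics; cat > h.py <<'E'
import numpy as np, cv2
from rig import manip
def grab(n):
    im=manip.get_image(n); np.savez('pics/'+n+'.npz',**{k:np.array(v) for k,v in im.items()}); return im
def world(im,u,v,d=None):
    K=np.array(im["intrinsics"]);R=cv2.Rodrigues(np.array(im["rvec"],float))[0];t=np.array(im["tvec"],float).ravel()
    d=im["depth"][int(v),int(u)] if d is None else d
    p=np.array([(u-K[0,2])/K[0,0]*d,(v-K[1,2])/K[1,1]*d,d]); return R.T@(p-t)
E
python3 - <<'E'
from h import *
for n in("scene","top"):
    im=grab(n); cv2.imwrite(f'pics/{n}0.png',im["pixels"]); print(n,np.array(im["intrinsics"]).round(1).tolist(),np.ravel(im["rvec"]),np.ravel(im["tvec"]))
print(manip.get_state())
E
```

```text
pics
scene [[470.9, 0.0, 319.3], [0.0, 470.9, 244.7], [0.0, 0.0, 1.0]] [ 2.11839151  0.64490882 -0.35603514] [-0.49444913 -0.1005233   1.04452663]
top [[596.4, 0.0, 317.7], [0.0, 596.4, 240.2], [0.0, 0.0, 1.0]] [ 2.16198201 -2.17291621  0.17556752] [-0.02267463  0.59561702  0.89060019]
{'clock': 0.1, 'qpos': array([ 1.09797436e+00,  2.76532562e-01,  1.50601749e+00, -9.72809426e-06,
        1.36073630e+00, -1.21011363e-01]), 'qd': array([-1.81895285e-05, -1.55234836e-03, -2.59702218e-03,  7.33149101e-04,
        1.51031275e-03, -1.20889585e-03]), 'effort': array([ 2.06370118e-03, -4.17696726e+01, -2.46405834e+01, -1.94347290e-04,
        5.81243687e-03, -7.02581332e-06]), 'position': array([0.1979339 , 0.53933731, 0.23052141]), 'ee_rot': array([ 0.69602297,  0.12316901,  0.69636693, -0.12431621]), 'contact_force': array([0.63207692, 0.58758171, 0.194797  ]), 'moment': array([ 0.00869365,  0.02541571, -0.05307711]), 'width': 0.08540796383643884}
```

View pics/scene0.png

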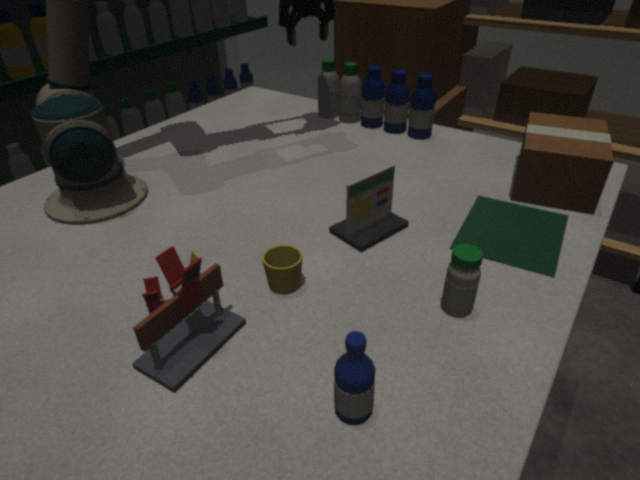

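View pics/top0.png

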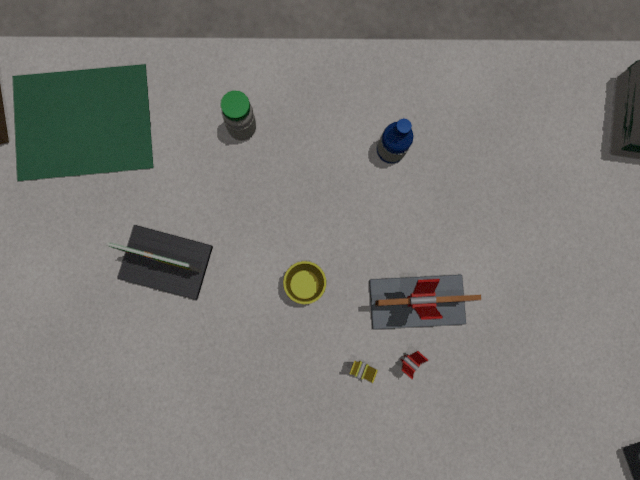

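Scene view: large red clip on the rail near (180,275), small red one at (152,293), yellow one at (195,258), card at (370,200). Top view candidates: red on the rail (425,299), smaller red (413,364), yellow (364,371). I choose the larger red one on the rail, at (425,299). The card top edge runs (110,245) to (188,265). Next I'll measure and crop.

```bash
python3 - <<'E'
from h import *
L=lambda n:dict(np.load(f'pics/{n}.npz'))
im=L('top'); px=im['pixels']; hsv=cv2.cvtColor(px,cv2.COLOR_BGR2HSV)
cv2.imwrite('pics/crop1.png',cv2.resize(px[260:390,340:500],None,fx=5,fy=4.5,interpolation=cv2.INTER_CUBIC)[:585])
print('table',world(im,300,400),world(im,500,200))
red=((hsv[...,0]<8)|(hsv[...,0]>172))&(hsv[...,1]>150)&(hsv[...,2]>50)
n,l,s,c=cv2.connectedComponentsWithStats(red.astype('uint8'))
for i in range(1,n):
    if s[i,4]>30: 
        v,u=np.where(l==i); W=np.array([world(im,a,b) for a,b in zip(u,v)])
        print(s[i],c[i].round(1),'med',np.median(W,0).round(4),'z',W[:,2].min().round(3),W[:,2].max().round(3)); print('  top',np.mean(W[W[:,2]>np.percentile(W[:,2],80)],0).round(4))
R=np.zeros((480,640,3))
v,u=np.mgrid[:480,:640]; d=im['depth']
K=im['intrinsics'];Rm=cv2.Rodrigues(im['rvec'])[0]
P=np.stack([(u-K[0,2])/K[0,0]*d,(v-K[1,2])/K[1,1]*d,d],-1); W=(P-im['tvec'].ravel())@Rm
def fit(name,u0,u1,v0,v1,za,zb):
    w=W[v0:v1,u0:u1].reshape(-1,3); w=w[(w[:,2]>za)&(w[:,2]<zb)]
    r=cv2.minAreaRect((w[:,:2]*1000).astype('float32')); print(name,len(w),'mean',w.mean(0).round(4),'rect',np.round(r[0],1),np.round(r[1],1),round(r[2],1)); 
    vx=np.ravel(cv2.fitLine((w[:,:2]*1000).astype('float32'),cv2.DIST_HUBER,0,.1,.1)); print('   line',vx.round(3))
fit('cardtop',95,215,225,305,.105,.14)
fit('cardfoot',95,220,220,305,.008,.02)
fit('railtop',365,490,290,310,.093,.104)
fit('railbase',360,475,270,335,.007,.017)
fit('cup',275,335,255,310,.03,.08)
fit('blue',370,420,110,170,.06,.16)
fit('white',215,260,85,145,.06,.16)
fit('handles',400,450,270,330,.125,.16)
E
```

```text
table [ 0.34760579  0.00270879 -0.00124101] [ 6.66944331e-01 -3.29521878e-01 -1.88215781e-04]
[408 279  31  19 354] [425.1 287.8] med [ 0.5155 -0.172   0.1316] z 0.084 0.961
  top [ 0.5213 -0.1626  0.1977]
[411 303  31  16 333] [426.7 310.7] med [ 0.4837 -0.1742  0.1293] z 0.1 0.961
  top [ 0.4755 -0.1719  0.1639]
[407 351  21  15 151] [417.  357.9] med [ 0.4141 -0.1755  0.0437] z 0.024 0.062
  top [ 0.4178 -0.1793  0.0575]
[402 360  13  18 121] [407.5 369.2] med [ 0.3968 -0.1606  0.0408] z 0.02 0.059
  top [ 0.3926 -0.1566  0.0564]
cardtop 355 mean [0.5648 0.2166 0.1178] rect [565.1 217.1] [120.5   5.9] 74.8
   line [2.64000e-01 9.64000e-01 5.64763e+02 2.16511e+02]
cardfoot 4247 mean [0.5644 0.2164 0.0131] rect [565.3 217.2] [131.  90.] 74.7
   line [6.80000e-02 9.98000e-01 5.63328e+02 2.20399e+02]
railtop 465 mean [ 0.5    -0.1857  0.099 ] rect [ 497.9 -184.7] [149.7  20.1] 89.0
   line [ 4.90000e-02 -9.99000e-01  5.00152e+02 -1.86798e+02]
railbase 3319 mean [ 0.4986 -0.1804  0.0109] rect [ 500.2 -185. ] [ 80.1 150.7] 2.7
   line [ 3.00000e-02 -1.00000e+00  4.93788e+02 -1.81841e+02]
cup 600 mean [ 0.5311 -0.0045  0.0524] rect [528.5  -4.1] [64.4 64.3] 79.0
   line [ 4.81000e-01  8.77000e-01  5.33631e+02 -5.38800e+00]
blue 895 mean [ 0.7438 -0.1445  0.096 ] rect [ 748.  -146.6] [48.3 41.9] 59.8
   line [ 4.35000e-01  9.01000e-01  7.42748e+02 -1.44296e+02]
white 1016 mean [0.7838 0.0967 0.0989] rect [787.6  97.9] [44.8 45.3] 56.2
   line [9.78000e-01 2.09000e-01 7.83524e+02 9.64010e+01]
handles 444 mean [ 0.4998 -0.1729  0.1424] rect [ 499.5 -173.4] [54.1 30.3] 3.3
   line [ 9.99000e-01  3.90000e-02  4.99563e+02 -1.73227e+02]
```

View pics/crop1.png

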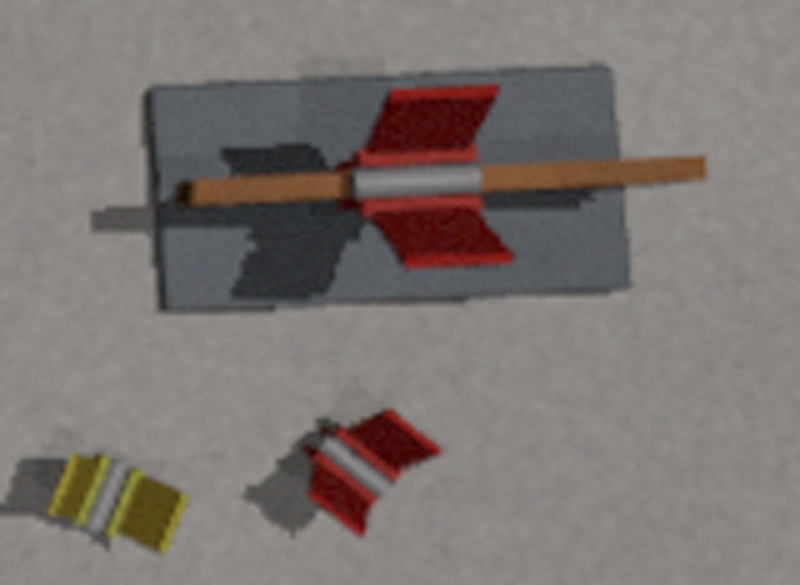

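The crop confirms the choice. The large clip's handles measure 54 x 30 mm with centre (0.4995, -0.173) and yaw about 3°, and its barrel lies on the strip. The card is at (0.565, 0.217), yaw -15°, and the foot and top edge agree with the given sizes. Next I'll work out the first move.

```bash
cat >> h.py <<'E'
from scipy.spatial.transform import Rotation as Ro
def goto(p,yaw,rec=None):
    "tool down, tool y along +-(cos yaw,sin yaw): deltas from measured pose, cm and rad"
    s=manip.get_state(); q=np.array(s['ee_rot']); R0=Ro.from_quat(q[[1,2,3,0]])
    best=None
    for f in(1,-1):
        y=f*np.array([np.cos(yaw),np.sin(yaw),0]); x=np.array([0,0,-1.]); R=Ro.from_matrix(np.c_[x,y,np.cross(x,y)])
        d=(R0.inv()*R).as_rotvec(); 
        print('f',f,'dpos',(R0.inv().apply(np.array(p)-s['position'])*100).round(2),'dr',d.round(3),'j6',s['qpos'][5].round(2))
    print('clock',s['clock'],'pos',np.round(s['position'],4),'F',np.round(s['contact_force'],1),'w',round(s['width'],4))
E
python3 -c "
from h import *
print(manip.grasp_offset)
goto([.4995,-.173,.23],.05)"
```

```text
0.0187
f 1 dpos [  0.14 -56.48  52.86] dr [1.169e+00 1.000e-03 2.000e-03] j6 -0.12
f -1 dpos [  0.14 -56.48  52.86] dr [-1.973e+00 -2.000e-03  1.000e-03] j6 -0.12
clock 0.1 pos [0.1979 0.5393 0.2305] F [0.6 0.6 0.2] w 0.0854
```

```bash
python3 -m creep '{"delta_pos":[[0,-2,2],[0,-5,4.7],[0,-8.5,8],[0,-12,11.2],[0,-15.5,14.5],[0,-19,17.8],[0,-22.5,21],[0,-26,24.3],[0,-29,27.1],[0,-31,29]],"dr":[[0.05,0,0],[0.12,0,0],[0.2,0,0],[0.27,0,0],[0.34,0,0],[0.41,0,0],[0.48,0,0],[0.55,0,0],[0.61,0,0],[0.65,0,0]]}' 1 40
python3 -c "
from h import *
goto([.4995,-.173,.23],.05)"
```

```text
clock: 1.1
position: [0.3639, 0.1464, 0.2312]
ee_rot: [0.62, 0.341, 0.619, -0.341]
contact_force: [0.1, 0.4, -0.8]
width: 0.0857
f 1 dpos [ 0.14 -5.65 34.23] dr [0.515 0.001 0.   ] j6 -0.36
f -1 dpos [ 0.14 -5.65 34.23] dr [-2.627e+00 -0.000e+00  1.000e-03] j6 -0.36
clock 1.1 pos [0.3639 0.1464 0.2312] F [ 0.1  0.4 -0.8] w 0.0857
```

```bash
python3 -m creep '{"delta_pos":[[0,-0.4,2.5],[0,-1.1,6.5],[0,-1.8,11],[0,-2.5,15.5],[0,-3.3,20],[0,-4,24.5],[0,-4.8,29],[0,-5.3,32.5],[0,-5.6,34.1],[0.1,-5.6,34.2]],"dr":[[0.04,0,0],[0.1,0,0],[0.16,0,0],[0.23,0,0],[0.3,0,0],[0.37,0,0],[0.44,0,0],[0.49,0,0],[0.515,0,0],[0.515,0,0]]}'
python3 - <<'E'
from h import *
goto([.4995,-.173,.127],.05)
im=grab('wrist'); cv2.imwrite('pics/w1.png',im['pixels'])
# predicted pixels of clip grip & barrel
R=cv2.Rodrigues(np.array(im['rvec'],float))[0];t=np.ravel(im['tvec']);K=im['intrinsics'];print(np.array(K).round(1).tolist())
def proj(p):
    c=R@np.array(p)+t; th=np.arctan2(np.hypot(c[0],c[1]),c[2]); a=np.arctan2(c[1],c[0]); return K[0][2]+K[0][0]*th*np.cos(a),K[1][2]+K[1][1]*th*np.sin(a)
print('barrel',proj([.4995,-.173,.11]),'handle tops',proj([.527,-.172,.154]),proj([.472,-.175,.154]))
E
```

```text
clock: 2.1
position: [0.501, -0.1709, 0.2296]
ee_rot: [0.512, 0.487, 0.513, -0.487]
contact_force: [0.3, 1.2, -1.2]
width: 0.0853
f 1 dpos [10.26 -0.16  0.21] dr [ 0.002 -0.001  0.001] j6 -0.51
f -1 dpos [10.26 -0.16  0.21] dr [-3.14e+00 -1.00e-03 -1.00e-03] j6 -0.51
clock 2.1 pos [ 0.501  -0.1709  0.2296] F [ 0.3  1.2 -1.2] w 0.0853
[[371.6, 0.0, 319.1], [0.0, 371.6, 239.1], [0.0, 0.0, 1.0]]
barrel (np.float64(317.9908658446593), np.float64(233.57384072512593)) handle tops (np.float64(361.81242600738335), np.float64(253.07595756287049)) (np.float64(273.5032245661514), np.float64(253.23787867605586))
```

View pics/w1.png

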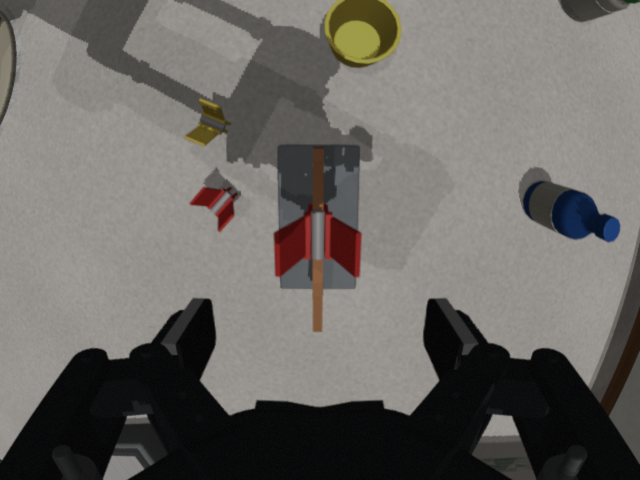

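The wrist view shows the handle ends at (275..361, 254) and the barrel at (318, 235), as predicted, with the strip vertical between the fingers. I'll descend and squeeze.

```bash
python3 -m creep '{"delta_pos":[[0.8,-0.1,0.1],[2.2,-0.15,0.2],[3.8,-0.15,0.2],[5.4,-0.15,0.2],[7,-0.15,0.2],[8.4,-0.15,0.2],[9.4,-0.15,0.2],[10,-0.15,0.2],[10.3,-0.15,0.2],[10.3,-0.15,0.2]],"dr":[[0,0,0],[0,0,0],[0,0,0],[0,0,0],[0,0,0],[0,0,0],[0,0,0],[0,0,0],[0,0,0],[0,0,0]]}' && python3 -m creep '{"delta_pos":[[0,0,0],[0,0,0],[0,0,0],[0,0,0],[0,0,0],[0,0,0],[0,0,0],[0,0,0],[0,0,0],[0,0,0]],"dr":[[0,0,0],[0,0,0],[0,0,0],[0,0,0],[0,0,0],[0,0,0],[0,0,0],[0,0,0],[0,0,0],[0,0,0]]}' -1 40
python3 - <<'E'
from h import *
goto([.4995,-.173,.127],.05)
im=grab('wrist'); a=im['pixels'][180:440,180:460]; b=grab('scene')['pixels'][210:390,90:270]
cv2.imwrite('pics/w2.png',np.hstack([cv2.resize(a,(420,390)),cv2.resize(b,(380,390),interpolation=2)]))
E
```

```text
clock: 3.15
position: [0.4992, -0.1711, 0.1273]
ee_rot: [0.513, 0.486, 0.513, -0.486]
contact_force: [-0.1, 0.0, 0.3]
width: 0.0849
clock: 4.15
position: [0.5003, -0.1724, 0.1303]
ee_rot: [0.515, 0.487, 0.512, -0.486]
contact_force: [-2.7, 0.5, 14.1]
width: 0.0177
f 1 dpos [ 0.33 -0.09  0.05] dr [ 0.004  0.003 -0.003] j6 -0.52
f -1 dpos [ 0.33 -0.09  0.05] dr [-3.138  0.005  0.004] j6 -0.52
clock 4.15 pos [ 0.5003 -0.1724  0.1303] F [-2.7  0.5 14.1] w 0.0177
```

View pics/w2.png

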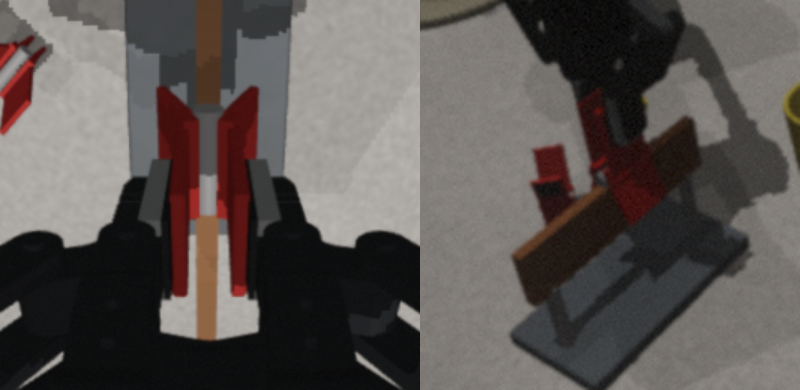

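The squeeze worked: the handles are parallel between the pads, the jaws are spread either side of the strip, and the width is about 18 mm. Now the lift.

```bash
python3 -m creep '{"delta_pos":[[-0.5,0,0],[-1.2,0,0],[-2.2,0,0],[-3.5,0,0],[-5,0,0],[-6.5,0,0],[-8,0,0],[-9.3,0,0],[-10,0,0],[-10,0,0]],"dr":[[0,0,0],[0,0,0],[0,0,0],[0,0,0],[0,0,0],[0,0,0],[0,0,0],[0,0,0],[0,0,0],[0,0,0]]}'
python3 - <<'E'
from h import *
goto([.565,.217,.23],-.264)
im=grab('wrist'); a=im['pixels'][180:440,180:460]; b=grab('scene')['pixels'][150:330,90:270]
cv2.imwrite('pics/w3.png',np.hstack([cv2.resize(a,(420,390)),cv2.resize(b,(380,390),interpolation=2)]))
E
```

```text
clock: 5.25
position: [0.4999, -0.1718, 0.2284]
ee_rot: [0.514, 0.487, 0.513, -0.486]
contact_force: [0.1, -0.4, -0.9]
width: 0.0178
f 1 dpos [ -0.18   8.61 -38.47] dr [ 0.318  0.001 -0.002] j6 -0.52
f -1 dpos [ -0.18   8.61 -38.47] dr [-2.824e+00  3.000e-03  1.000e-03] j6 -0.52
clock 5.25 pos [ 0.4999 -0.1718  0.2284] F [ 0.1 -0.4 -0.9] w 0.0178
```

View pics/w3.png

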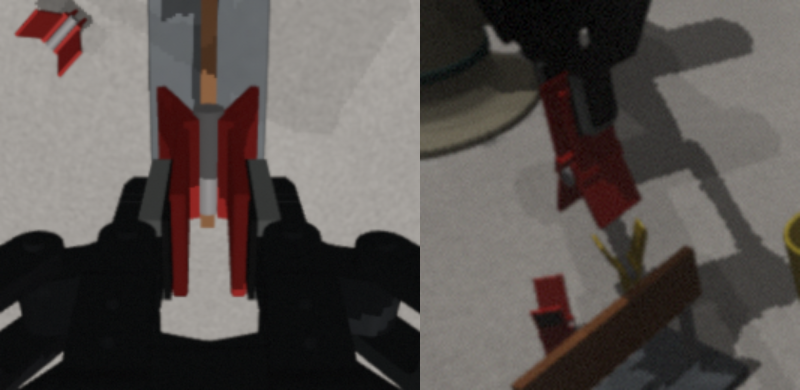

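The clip is held open and is off the rail. I'll carry it above the card.

```bash
python3 -m creep '{"delta_pos":[[0,0.3,-1.5],[0,1,-4.5],[0,1.9,-8.5],[0,2.8,-12.5],[0,3.7,-16.5],[0,4.6,-20.5],[0,5.5,-24.5],[0,6.4,-28.5],[0,7.2,-32],[0,7.8,-34.8]],"dr":[[0.01,0,0],[0.04,0,0],[0.07,0,0],[0.1,0,0],[0.14,0,0],[0.18,0,0],[0.21,0,0],[0.25,0,0],[0.28,0,0],[0.3,0,0]]}' && python3 -m creep '{"delta_pos":[[0,0.4,-2],[0,0.6,-3.2],[0,0.6,-3.5],[0,0.6,-3.5],[0,0.6,-3.5]],"dr":[[0.02,0,0],[0.02,0,0],[0.02,0,0],[0.02,0,0],[0.02,0,0]]}'
python3 - <<'E'
from h import *
goto([.565,.217,.157],-.264)
im=grab('wrist'); cv2.imwrite('pics/w4.png',im['pixels'])
R=cv2.Rodrigues(np.array(im['rvec'],float))[0];t=np.ravel(im['tvec']);K=np.array(im['intrinsics'])
d=im['depth'];v,u=np.mgrid[:480,:640];x=u-K[0,2];y=v-K[1,2];r=np.hypot(x,y)+1e-9;th=r/K[0,0]
f=np.tan(th)*d/r; W=(np.stack([x*f,y*f,d],-1)-t)@R
px=im['pixels'];hsv=cv2.cvtColor(px,cv2.COLOR_BGR2HSV)
ok=(d>0)&(W[...,2]>.105)&(W[...,2]<.126)&(np.abs(W[...,0]-.565)<.09)&(np.abs(W[...,1]-.217)<.09)
w=W[ok]; print('card top pts',len(w),w.mean(0).round(4),cv2.minAreaRect((w[:,:2]*1000).astype('float32')))
red=((hsv[...,0]<8)|(hsv[...,0]>172))&(hsv[...,1]>130)&(d>0)&(W[...,2]>.15); w=W[red]; print('clip red',len(w),np.percentile(w,[2,50,98],axis=0).round(4).tolist())
cy=np.array([np.sin(.264),np.cos(.264)]);cx=np.array([np.cos(.264),-np.sin(.264)])
q=w[:,:2]-[.565,.217]; print('in card frame x',np.percentile(q@cx,[1,50,99]).round(4),'y',np.percentile(q@cy,[1,50,99]).round(4))
E
```

```text
clock: 6.35
position: [0.5579, 0.1824, 0.2261]
ee_rot: [-0.434, -0.557, -0.435, 0.558]
contact_force: [0.3, -0.1, -1.2]
width: 0.0178
clock: 6.85
position: [0.5723, 0.2116, 0.2271]
ee_rot: [-0.429, -0.562, -0.429, 0.562]
contact_force: [0.5, 0.4, -1.2]
width: 0.0181
f 1 dpos [ 7.01 -0.84 -0.34] dr [-0.003  0.001  0.001] j6 0.51
f -1 dpos [ 7.01 -0.84 -0.34] dr [ 3.139e+00  1.000e-03 -2.000e-03] j6 0.51
clock 6.85 pos [0.5723 0.2116 0.2271] F [ 0.5  0.4 -1.2] w 0.0181
card top pts 837 [0.5717 0.2386 0.1197] ((570.8834838867188, 237.39329528808594), (75.78742980957031, 6.20713472366333), 75.02082824707031)
clip red 4865 [[0.5555, 0.1951, 0.1773], [0.5717, 0.217, 0.2235], [0.589, 0.228, 0.2575]]
in card frame x [-0.0099  0.0109  0.0252] y [-0.0208  0.0022  0.0109]
```

View pics/w4.png

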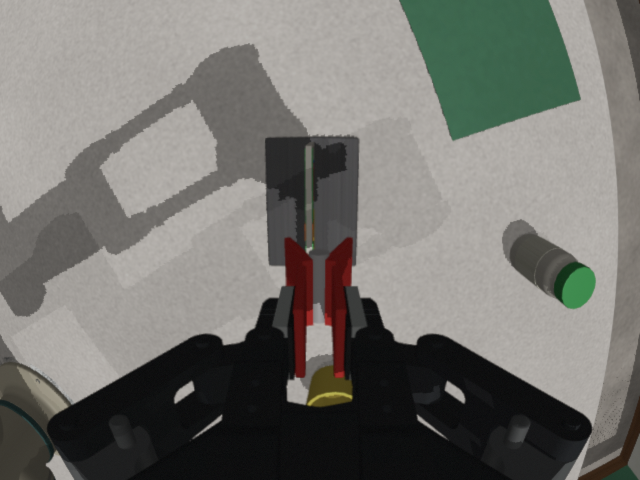

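The card line seen here (mid-point (0.5709, 0.2374), yaw -15°) agrees with the first fit to under 1 mm. The clip sits 8 mm off in the card's x, matching the TCP error. I'll correct this and come down to just above the edge.

```bash
python3 -m creep '{"delta_pos":[[0,-0.3,-0.1],[0.5,-0.7,-0.3],[1.2,-0.8,-0.35],[2,-0.8,-0.35],[2.8,-0.8,-0.35],[3.5,-0.8,-0.35],[3.8,-0.8,-0.35],[3.8,-0.8,-0.35],[3.8,-0.8,-0.35],[3.8,-0.8,-0.35]],"dr":[[0,0,0],[0,0,0],[0,0,0],[0,0,0],[0,0,0],[0,0,0],[0,0,0],[0,0,0],[0,0,0],[0,0,0]]}'
cat > m.py <<'E'
from h import *
import sys
goto([.565,.217,.157],-.264)
im=grab('wrist')
R=cv2.Rodrigues(np.array(im['rvec'],float))[0];t=np.ravel(im['tvec']);K=np.array(im['intrinsics'])
d=im['depth'];v,u=np.mgrid[:480,:640];x=u-K[0,2];y=v-K[1,2];r=np.hypot(x,y)+1e-9
f=np.tan(r/K[0,0])*d/r; W=(np.stack([x*f,y*f,d],-1)-t)@R
hsv=cv2.cvtColor(im['pixels'],cv2.COLOR_BGR2HSV)
red=((hsv[...,0]<8)|(hsv[...,0]>172))&(hsv[...,1]>130)&(d>0)&(W[...,2]>.08); w=W[red]
cy=np.array([np.sin(.264),np.cos(.264)]);cx=np.array([np.cos(.264),-np.sin(.264)])
q=w[:,:2]-[.565,.217]; print('clip in card frame x',np.percentile(q@cx,[1,99]).round(4),'y',np.percentile(q@cy,[1,99]).round(4),'z',np.percentile(w[:,2],[1,50,99]).round(4))
s=grab('scene'); a=im['pixels'][100:400,200:440]; b=s['pixels'][140:260,310:430]
cv2.imwrite('pics/'+sys.argv[1],np.hstack([cv2.resize(a,(320,400)),cv2.resize(b,(400,400),interpolation=2)]))
E
python3 m.py w5.png
```

```text
clock: 7.9
position: [0.5663, 0.2183, 0.1897]
ee_rot: [0.429, 0.562, 0.429, -0.562]
contact_force: [-0.2, 0.5, -1.1]
width: 0.0178
f 1 dpos [ 3.27 -0.09  0.16] dr [-0.002 -0.001 -0.001] j6 0.52
f -1 dpos [ 3.27 -0.09  0.16] dr [ 3.14e+00 -1.00e-03  1.00e-03] j6 0.52
clock 7.9 pos [0.5663 0.2183 0.1897] F [-0.2  0.5 -1.1] w 0.0178
clip in card frame x [-0.0176  0.018 ] y [-0.0158  0.0158] z [0.1381 0.1851 0.2211]
```

View pics/w5.png

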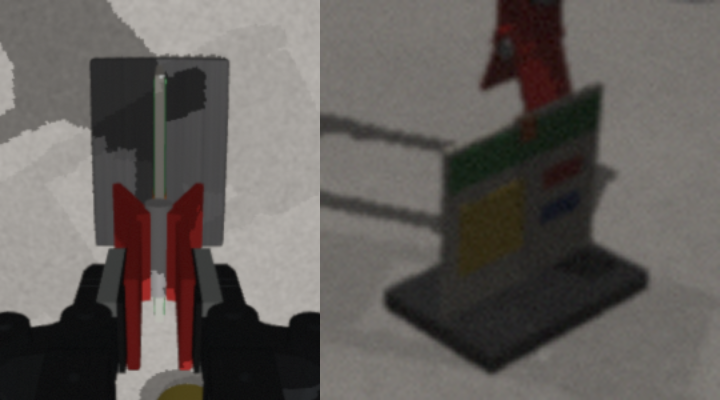

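The clip is centred on the card to within 1 mm in x and y, and its jaws straddle the edge line. The last descent is 3.2 cm, done slowly.

```bash
python3 -m creep '{"delta_pos":[[0.3,-0.05,0.1],[0.7,-0.05,0.1],[1.1,-0.05,0.1],[1.5,-0.05,0.1],[2,-0.05,0.1],[2.4,-0.05,0.1],[2.8,-0.05,0.1],[3.1,-0.05,0.1],[3.2,-0.05,0.1],[3.2,-0.05,0.1]],"dr":[[0,0,0],[0,0,0],[0,0,0],[0,0,0],[0,0,0],[0,0,0],[0,0,0],[0,0,0],[0,0,0],[0,0,0]]}' && python3 -m creep '{"delta_pos":[[0,0,0],[0,0,0],[0,0,0]],"dr":[[0,0,0],[0,0,0],[0,0,0]]}'
python3 m.py w6.png
python3 - <<'E'
from h import *
im=grab('top'); K=im['intrinsics'];d=im['depth'];v,u=np.mgrid[:480,:640]
W=(np.stack([(u-K[0][2])/K[0][0]*d,(v-K[1][2])/K[1][1]*d,d],-1)-np.ravel(im['tvec']))@cv2.Rodrigues(np.array(im['rvec'],float))[0]
w=W[220:305,95:220].reshape(-1,3); w=w[(w[:,2]>.008)&(w[:,2]<.02)]; print('foot',cv2.minAreaRect((w[:,:2]*1000).astype('float32')))
E
```

```text
clock: 9.0
position: [0.5651, 0.2173, 0.1572]
ee_rot: [-0.429, -0.562, -0.429, 0.562]
contact_force: [-0.6, 0.4, -1.1]
width: 0.0179
clock: 9.3
position: [0.5653, 0.2174, 0.1575]
ee_rot: [0.429, 0.562, 0.429, -0.562]
contact_force: [-0.3, 0.5, -1.7]
width: 0.018
f 1 dpos [ 0.05 -0.02  0.04] dr [-0.002 -0.    -0.   ] j6 0.52
f -1 dpos [ 0.05 -0.02  0.04] dr [ 3.14e+00 -1.00e-03  0.00e+00] j6 0.52
clock 9.3 pos [0.5653 0.2174 0.1575] F [-0.3  0.5 -1.7] w 0.018
clip in card frame x [-0.0183  0.0173] y [-0.0168  0.0147] z [0.1061 0.1524 0.1888]
foot ((563.011962890625, 208.71920776367188), (112.985595703125, 90.18647003173828), 74.55419158935547)
```

View pics/w6.png

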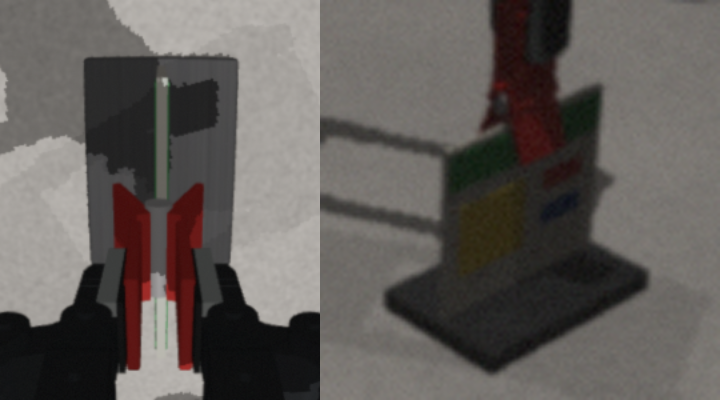

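The jaws now straddle the green band on both sides, and contact force has not changed. Clip x runs from -18 to 17 mm about the card plane, and the lowest visible jaw point is about 0.106, with the tips estimated at 0.101–0.103. The card foot is unmoved apart from the part the arm hides. Handing in.

```bash
python3 -c "
from rig import manip
print(manip.sign_off())"
```

```text
the job is handed in; nothing more can be done
None
```

I squeezed the large red clip open, lifted it off the rail and lowered it over the middle of the card's top edge. I handed the job in at about 9.5 s, still holding it open there; no verdict was reported.

**Grip:** The gripper width stayed steady at about 18 mm, slightly under the stated 20 mm. I took this as the handles being at the stop; I did not measure the jaw joints directly.

**Position:**
- The clip is within about 1 mm of the card's middle and plane, and aligned with its line.
- The tips are estimated at z ≈ 0.101–0.103 m, against the limit of 0.112 m. The lowest visible jaw point was at 0.106 m.
- The hinge is estimated at about 0.132–0.134 m. The handle-top reading put it about 2 mm higher than the tool-based estimate.

**Contact and surroundings:**
- The measured force did not change during the final descent (about 1–2 N throughout), so I saw no sign of contact with the card.
- The card foot's angle and width match the start. Its fitted centre is 9 mm off, which fits the arm hiding one end in the top view.
- I did not re-measure the bottles and cup at the end; the path stayed well above them.

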